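Knock a stuck cast tile out of its mould

TASK

The cast tile is stuck in the plywood mould that lies mouth down on the two bearers. Take the push stick from its rack and press the tile out through the two holes in the mould's back, gently and a little at one hole and then at the other so that the tile never tips by more than about 7 degrees, until it lies on the felt below. Then hang the stick back in its rack, lift the empty mould off by its cleat and set it down gently, the same way up, flat on the bare table, leaving the tile on the felt and the bowl, tape and glue bottle where they are.

Things in the scene. Friction and masses are not known exactly. Their poses are not given: they have to be found in the camera images.
- stand: Knock-out stand, fixed to the table: hardboard base 220 x 200 x 4 mm (x, y, z) with two light timber bearers along its x axis, 210 long x 30 wide, tops 30 mm above the table, inner faces 57 mm either side of the middle; between them a grey felt pad 4 mm thick. Origin: centre of the base's underside, on the table; z up.
- felt (a point): Centre of the felt pad's upper face, 8 mm above the table and 22 mm below the bearers' tops.
- mould: Loose plywood casting mould, 0.65 kg, a shallow box lying mouth down across the bearers. Outside 190 x 140 mm (x, y), 38 mm high: 18 mm walls round a pocket 154 x 104 mm and 26 mm deep, closed on top by the 12 mm back. Origin: centre of the mouth plane (its underside, 30 mm above the table); z up through the back; x the long way, through both holes.
- cleat (a point): Top centre of the timber cleat that stands on the mould's back, midway between the two holes: 20 mm wide (mould x), 120 mm long (mould y), 28 mm high, its top 66 mm above the mould's mouth plane. The mould is lifted by it.
- hole_a (a point): Centre of a round 34 mm through hole in the mould's back, at the upper face of the back, 48 mm from the middle towards the mould's +x (38 mm above its origin). The tile's upper face is seen and pressed through it.
- hole_b (a point): The same for the other hole, 48 mm towards the mould's -x.
- tile: Cast plaster tile, 150 x 100 x 18 mm (x, y, z), 0.22 to 0.42 kg, lying in the mould's pocket, its lower face at first 0.5 to 7.5 mm inside the mouth. Origin: centre of the lower face; x and y along the mould's. Four foam-rubber seals on the long walls, 50 mm either side of the middle and 1 to 13 mm inside the mouth, grip it by friction. It cracks at 30 N.
- tile_back (a point): Centre of the tile's upper face, the one seen through the holes. Pressing at one hole takes about 6 to 16 N, moves mainly that end and leaves it where it was pressed to. An end comes free when this face is pressed to about 1 mm above the mouth plane there (17 to 25 mm of travel) and drops to the felt; with the tile on the felt this face is 4 mm below the mouth plane.
- stick: Push stick hanging upright in the rack: handle 28 mm thick, 70 mm high from its underside, its lowest 8 mm a 44 mm wide bolster that rests on the rack; below it a 16 mm shaft with a 20 mm thick rubber foot pushed on. The foot sits differently each time: its tip is 90 to 120 mm below the bolster's underside, to be felt. It does not shift in use. 80 g. Origin: bolster's underside; z up.
- rack: Fixed wooden tool rack: a top plate 80 x 140 mm (x, y), 12 mm thick, upper face 140 mm above the table, on two end boards 12 mm thick. The stick hangs in the round 31 mm hole in the plate's middle (the two 16 mm holes 47 mm to its sides are empty). Origin: under the plate's middle, on the table; z up.
- bowl: Bystander: grey plastic mixing bowl, 116 mm across, 55 mm high. Origin: centre of the underside.
- tape: Bystander: roll of copper tape lying flat, 120 mm across, 24 mm high. Origin: centre of the underside.
- glue: Bystander: white plastic glue bottle, 60 mm across, 150 mm high. Origin: centre of the underside.
Mind the look-alikes: they are no part of the job. Leave any blue look-alike of the stick alone.

How it is judged:
By the outcome, as a careful person would: the job done as asked, in the order asked, and still so for the second after the job is handed in, with the robot touching nothing.
It also fails if it takes over 72 s, if anything falls off the work surface, if the arm or the gripper's body presses on something with over 40 N, if the wrist force passes 120 N, or if a joint passes its speed limit or range.

ROBOT

A 6-joint arm with a two-finger parallel gripper is mounted at the origin on the work surface. World frame = base frame: x ahead of the robot, y to its left, z up, the work surface at z = 0. Lengths are in m, angles in rad, forces in N, time in s.
With the tool pointing down it reaches from about 0.35 to 0.85 m from the base axis. Payload 8.1 kg.
Tool frame: the origin (TCP) lies midway between the tips of the shut fingers; the grasp point (between the pads) lies 19 mm behind it (robot.grip_point_offset is the distance from the TCP to the grasp point, in m); z points along the fingers, y is the line along which they close (so a half turn about z gives the same grasp; the last joint's range is limited). The gripper opens to 93 mm and grips with 3 to 60 N. Pads are 15 mm wide; open, the fingers measure 128 mm over their backs; the gripper's body (75 mm by 188 mm) begins 65 mm behind the grasp point.
Start: joints at [-1.317, 0.13, 1.488, -0, 1.523, -0.085], TCP at [0.199, -0.566, 0.219] pointing down, gripper open.
Joint ranges: [-2.96, 2.96], [-0.89, 2.26], [0.02, 2.5], [-1.34, 4.48], [0, 2.73], [-2.66, 2.66]. Speed limits (rad/s): [2.39, 2.39, 2.79, 3.14, 3.14, 3.14].

INTERFACE

Orientations are given as a rotation vector (axis times angle).
In Python, from plant import robot, read_camera, job gives the robot as it stands.
- The arm moves only by the shell command python3 -m inch 'ROWS' [FORCE]. ROWS is JSON, one flat list of numbers, 5 for each row, row after row: the shift along the world's x, y, z in mm, then the turn about the world's z in degrees, then the opening in per cent of the stroke, from 0 (shut) to 100 (fully open). In form: [dx, dy, dz, yaw, hand, dx, dy, dz, yaw, hand, ...]. A call has 1 to 10 rows; each row is the pose to reach, as a shift and turn from the pose commanded when the call began; what a row does not reach only later rows make up. A row lasts 1/12 s, in which the tool goes at most 41.7 mm and 7.16 degrees, less where a joint would pass 70% of its speed; a pose out of reach is approached as far as the arm can. A call with a gripper value outside its range is refused whole. The fingers move at their own pace and stop on an object; FORCE is the grip in N (left out, the last holds). Time passes only in rows, so rows that repeat a pose let the fingers close. It gives the time, the measured TCP pose, the force, the opening and the grip force at its end, in the units of the state.
- robot.read_state(): the state, without advancing time (a new reading comes with each control period).
- read_camera(name): name is "side" or "top"; returns a dict with "image" (420x560x3 uint8, blue, green, red), "K" (3x3 intrinsics, pixels), "D" ([k1, k2, p1, p2, k3] as OpenCV has them; the pictures are not rectified), "extrinsics" (4x4, takes a point from world to camera coordinates). Camera axes: x right, y down, z forward; pixel columns grow to the right and rows downward; lengths in m; the calibration is good to about 2 mm. A picture is of the moment at which its call begins. There is no depth.
- job.close_job(): hands the job in; it is judged then, once.
The state is a dict: "t": time; "q": joint angles; "dq": joint speeds; "joint_torque": joint torques, N m; "tool_pos": TCP position; "orientation": TCP orientation; "force": force on the tool from outside, world axes, zero at the start; "wrist_torque": the same for the moment, N m; "opening": finger opening in m; "gripper_force": force on a finger pad.
Only numpy, scipy, OpenCV 4.12 (cv2) and the standard library are available. Lean on these libraries where they do the work, as an engineer would, in place of code of your own. Each camera call takes 0.05 s, during which the arm holds its last target. There are 200 camera calls.

## Working session

There is one attempt and no reset: what is moved stays moved. The work goes in short steps, Python scripts to look and compute and a shell command to move; the robot and the scene stay as the last step left them, time stands still between calls to the robot, and variables do not carry over. Pictures are saved under pics/ and viewed, at most 10 in all, crops included, and the job is handed in when it is done.

```bash
ls; mkdir -p pics; python3 - <<'E'
from plant import robot, read_camera
import cv2,numpy as np
for n in("top","side"):
    c=read_camera(n); cv2.imwrite(f"pics/{n}0.png",c["image"]); np.savez(f"{n}0.npz",**c)
    E=c["extrinsics"]; print(n,c["K"].tolist(),c["D"],(-E[:3,:3].T@E[:3,3]).round(3), E[:3,:3].round(2).tolist())
s=robot.read_state(); print(s)
E
```

```text
pics
top [[485.520840352419, 0.0, 289.1374814616526], [0.0, 485.520840352419, 206.82325999645934], [0.0, 0.0, 1.0]] [-0.0715037  0.         0.         0.         0.       ] [0.324 0.022 1.221] [[0.02, -1.0, 0.02], [-0.98, -0.02, -0.17], [0.17, -0.01, -0.99]]
side [[382.3603280150195, 0.0, 280.5067193331369], [0.0, 382.3603280150195, 203.50229539088613], [0.0, 0.0, 1.0]] [-0.10534154  0.          0.          0.          0.        ] [0.278 0.678 0.665] [[-0.94, -0.33, -0.01], [-0.19, 0.58, -0.79], [0.27, -0.74, -0.61]]
{'t': 0.1, 'q': array([-1.31738965e+00,  1.31094285e-01,  1.48914719e+00, -1.09566328e-05,
        1.52299408e+00, -8.53973043e-02]), 'dq': array([ 8.99685712e-04, -2.08718901e-03, -2.94583418e-03,  1.12700243e-03,
        1.52964330e-03, -8.27341307e-05]), 'joint_torque': array([ 1.02250193e-03, -5.61342359e+01, -4.93092620e+01,  7.70175434e-02,
        2.92624271e-02, -6.39090513e-05]), 'tool_pos': array([ 0.1993078 , -0.56539678,  0.21769991]), 'orientation': array([-3.09501023e+00, -5.29375285e-01,  2.33541740e-04]), 'force': array([ 0.35462754, -0.67353509,  0.51555979]), 'wrist_torque': array([ 0.0470116 , -0.02866245,  0.0138372 ]), 'gripper_force': 0.0, 'opening': 0.09255392303027017}
```

View pics/top0.png

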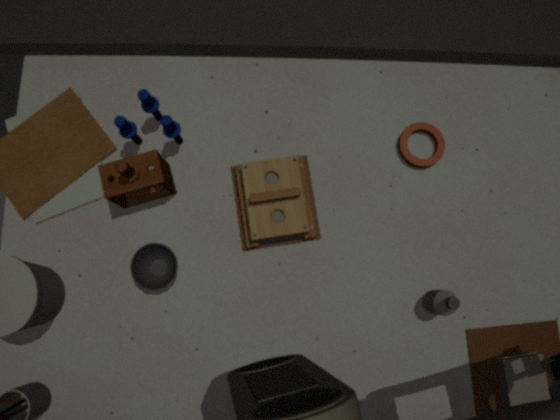

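View pics/side0.png

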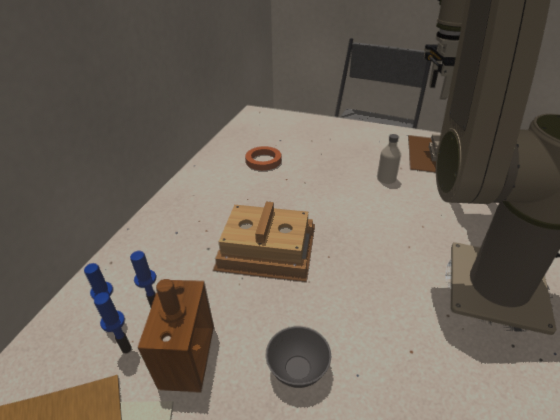

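The top view shows the mould at (275,200), with holes at (271,177) and (278,215) and the cleat at (275,195). The bowl is at (154,267), the tape at (422,145) and the glue at (440,302). There are four stick candidates: the brown one in the rack at (125,170), and three blue ones at (148,100), (125,127) and (171,128). The brown one hangs in the rack, so it fits. I'll confirm it in a crop.

```bash
cat > h.py <<'E'
import numpy as np,cv2
def load(n): return dict(np.load(n))
def ray(c,px):
    u=cv2.undistortPoints(np.array([[px]],float),c["K"],c["D"])[0,0]
    E=c["extrinsics"];R=E[:3,:3];o=-R.T@E[:3,3];d=R.T@np.array([*u,1]);return o,d/np.linalg.norm(d)
def plane(c,px,z):
    o,d=ray(c,px);return (o+d*(z-o[2])/d[2])
def two(c1,p1,c2,p2):
    o1,d1=ray(c1,p1);o2,d2=ray(c2,p2)
    t=np.linalg.lstsq(np.c_[d1,-d2],o2-o1,rcond=None)[0];a=o1+t[0]*d1;b=o2+t[1]*d2
    return (a+b)/2,np.linalg.norm(a-b)
def proj(c,X):
    E=c["extrinsics"];return cv2.projectPoints(np.array([X],float),cv2.Rodrigues(E[:3,:3])[0],E[:3,3],c["K"],c["D"])[0][0,0]
E
python3 - <<'E'
from h import *
t=load("top0.npz")["image"];s=load("side0.npz")["image"]
def cr(i,x,y,w,h): return cv2.resize(np.clip(i[y:y+h,x:x+w].astype(float)*1.6,0,255).astype(np.uint8),(w*4,h*4),interpolation=cv2.INTER_CUBIC)
m=np.zeros((600,800,3),np.uint8)
m[:300,:400]=cr(t,90,140,100,75);m[:300*1+100,400:]=cr(t,228,150,100,100)
a=cr(s,140,270,100,75);m[300:,:400]=a
b=cr(s,215,200,100,50);m[400:,400:]=b
cv2.imwrite("pics/crop.png",m)
E
```

```text
(no output)
```

View pics/crop.png

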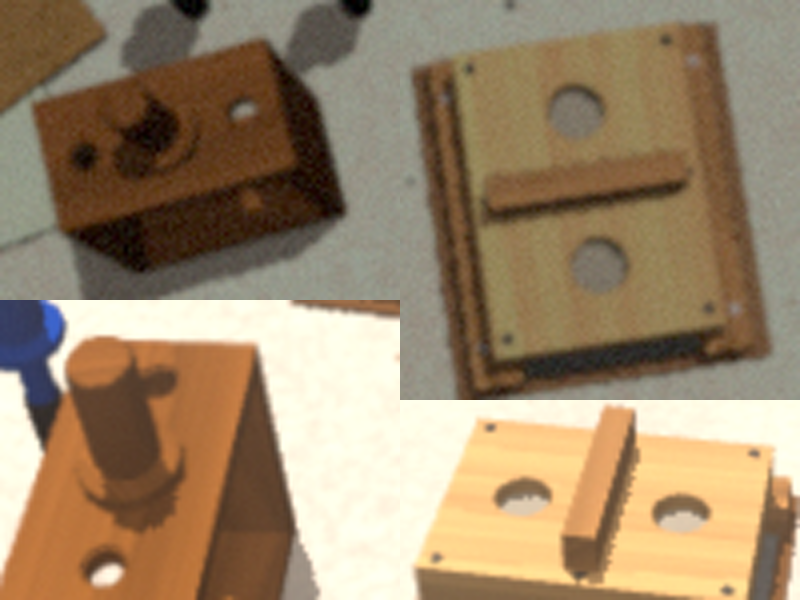

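The crop confirms it: the brown stick hangs in the rack, and the blue ones stand outside it. The mould's holes and cleat are clearly visible. Next I'll turn these pixels into positions.

```bash
python3 - <<'E'
from h import *
t=load("top0.npz");s=load("side0.npz")
def T(x,y): return (90+x/4,140+y/4)
def M(x,y): return (228+(x-400)/4,150+y/4)
def S(x,y): return (140+x/4,270+(y-300)/4)
def N(x,y): return (215+(x-400)/4,200+(y-400)/4)
np.set_printoptions(precision=4,suppress=True)
r=[plane(t,T(*p),.14) for p in[(35,102),(265,40),(300,165),(65,230)]]
print("rack corners",np.array(r)[:,:2].tolist(),np.mean(r,0),[np.linalg.norm(r[i]-r[i-1]) for i in range(4)])
d=r[0]+r[3]-r[1]-r[2];print("rack y yaw from +y deg",np.degrees(np.arctan2(-d[0],d[1])))
h=[plane(t,T(*p),.14) for p in[(84,155),(243,108)]];print("small holes mid",np.mean(h,0),np.linalg.norm(h[0]-h[1]))
print("side small hole",plane(s,S(104,569),.14), h)
print("stick top side",plane(s,S(103,357),.21))
print("stick top px in top",proj(t,plane(s,S(103,357),.21)))
A,B=M(576,111),M(600,264);a,b=plane(t,A,.068),plane(t,B,.068);print("holes",a,b,np.linalg.norm(a-b),np.degrees(np.arctan2(*(a-b)[[1,0]])))
sa,sb=N(524,497),N(683,513);print(plane(s,sa,.068),plane(s,sb,.068),two(t,A,s,sa),two(t,B,s,sb))
c=[plane(t,M(*p),.096) for p in[(485,193),(687,165)]];print("cleat",c,np.mean(c,0),np.linalg.norm(c[0]-c[1]))
c=[plane(t,M(*p),.068) for p in[(455,57),(672,25),(727,325),(495,362)]];print("mould",np.mean(c,0),[np.linalg.norm(c[i]-c[i-1]) for i in range(4)])
for n,p,z in[("bowl",(154,267),.05),("tape",(422,145),.024),("glue",(453,303),.15)]:print(n,plane(t,p,z))
E
```

```text
rack corners [[0.6007053331010057, 0.4503961894696847], [0.6400188858103373, 0.3189958559407684], [0.5664110768626774, 0.29382175411772904], [0.5259435019110275, 0.426354615894356]] [0.5833 0.3724 0.14  ] [np.float64(0.07853234150881244), np.float64(0.137155397553796), np.float64(0.07779360475432376), np.float64(0.13857338876266945)]
rack y yaw from +y deg 16.818897881424505
small holes mid [0.5846 0.374  0.14  ] 0.09476733611225298
side small hole [0.5673 0.423  0.14  ] [array([0.5699, 0.419 , 0.14  ]), array([0.5993, 0.3289, 0.14  ])]
stick top side [0.5807 0.3755 0.21  ]
stick top px in top [120.2056 166.8417]
holes [0.5966 0.0515 0.068 ] [0.5026 0.0348 0.068 ] 0.09541180565723535 10.073093337257607
[0.5942 0.0557 0.068 ] [0.4996 0.0388 0.068 ] (array([0.597 , 0.0514, 0.0639]), np.float64(0.001114094523115478)) (array([0.5022, 0.0346, 0.064 ]), np.float64(0.0021946662798862132))
cleat [array([0.5392, 0.1032, 0.096 ]), array([ 0.5586, -0.0157,  0.096 ])] [0.5489 0.0437 0.096 ] 0.12042225005217488
mould [0.5477 0.0435 0.068 ] [np.float64(0.18904112512876725), np.float64(0.13449116925128532), np.float64(0.1882378754445404), np.float64(0.14017185469443488)]
bowl [0.3752 0.3302 0.05  ]
tape [ 0.7028 -0.3331  0.024 ]
glue [ 0.304  -0.3549  0.15  ]
```

```bash
python3 -m inch '[30,75,80,0,100,140,340,82,0,100,140,340,82,0,100,140,340,82,0,100,140,340,82,0,100,140,340,82,0,100,140,340,82,0,100,140,340,82,0,100,140,340,82,0,100,140,340,82,0,100]' 10
python3 -m inch '[150,360,0,0,60,150,360,0,0,60,150,360,0,0,60,150,360,0,0,60,150,360,0,0,60,150,360,0,0,60,150,360,0,0,60,150,360,0,0,60,150,360,0,0,60,150,360,0,0,60]'
```

```text
t: 0.93
tool_pos: [0.3412, -0.2216, 0.3019]
orientation: [-3.095, -0.536, -0.004]
force: [-0.4, 0.3, 0.5]
opening: 0.093
gripper_force: 0.0
t: 1.77
tool_pos: [0.4901, 0.1382, 0.2995]
orientation: [-3.094, -0.534, 0.001]
force: [0.5, 0.4, 0.1]
opening: 0.056
gripper_force: 0.0
```

```bash
python3 -m inch '[94,241,0,0,65,94,241,0,0,65,94,241,0,0,65,94,241,0,0,65,94,241,0,0,65,94,241,0,0,65,94,241,0,0,65,94,241,0,0,65,94,241,0,0,65]'; python3 - <<'E'
from plant import read_camera
import cv2,numpy as np
m=[]
for n in("top","side"):
    c=read_camera(n);np.savez(f"{n}1.npz",**c);i=c["image"]
    x,y=((70,130) if n=="top" else (120,210))
    m.append(cv2.resize(np.clip(i[y:y+150,x:x+100].astype(float)*1.5,0,255).astype(np.uint8),(400,600),interpolation=cv2.INTER_CUBIC))
cv2.imwrite("pics/g1.png",np.hstack(m))
E
```

```text
t: 2.52
tool_pos: [0.5834, 0.3748, 0.2991]
orientation: [3.095, 0.53, -0.003]
force: [0.3, -0.4, -0.1]
opening: 0.0604
gripper_force: 0.0
```

View pics/g1.png

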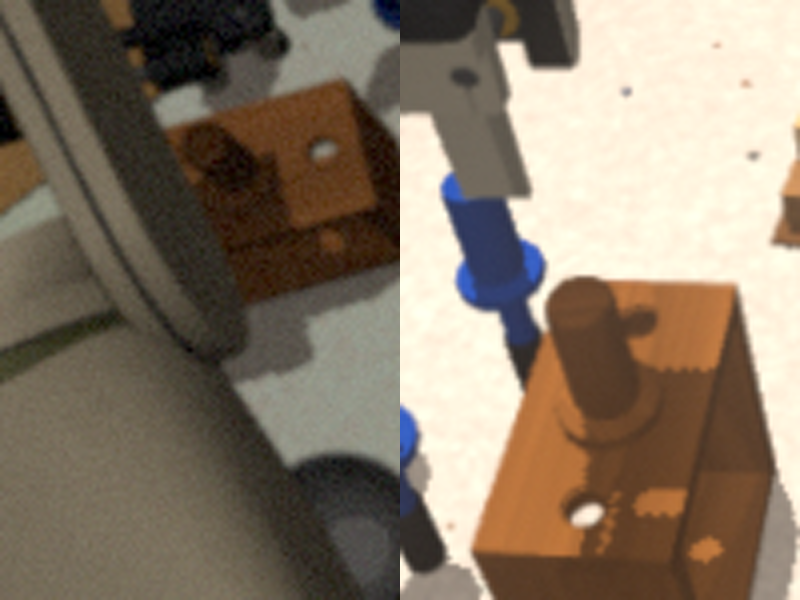

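The fingers are above the rack, with side-crop tips at about (492,193) and (553,66). The stick stands at (600,290). I'll check the side calibration against the known TCP.

```bash
python3 - <<'E'
from h import *
s=load("side1.npz");X=np.array([.5834,.3748,.2991]);f=np.array([.332,-.943,0])
c=lambda p:((p[0]-120)*4+400,(p[1]-210)*4)
for k in(-.03,-.04,0,.03,.04):print(k,c(proj(s,X+k*f)))
E
```

```text
-0.03 (np.float64(503.531496586867), np.float64(188.27318001976164))
-0.04 (np.float64(495.46043570757456), np.float64(209.85660278387627))
0 (np.float64(526.5309080017196), np.float64(127.12084655727915))
0.03 (np.float64(547.8388732757835), np.float64(70.91428599243795))
0.04 (np.float64(554.5929062994031), np.float64(53.18547695622192))
```

```bash
python3 -m inch '[0,0,-40,0,65,0,0,-80,0,65,0,0,-110,0,65,0,0,-130,0,65,0,0,-146,0,65,0,0,-146,0,65,0,0,-146,0,65]'; python3 -m inch '[0,0,0,0,0,0,0,0,0,0,0,0,0,0,0,0,0,0,0,0,0,0,0,0,0,0,0,0,0,0]' 40
```

```text
t: 3.2
tool_pos: [0.5832, 0.3735, 0.1549]
orientation: [3.097, 0.527, -0.001]
force: [0.7, -0.0, 0.8]
opening: 0.0603
gripper_force: 0.0
t: 3.7
tool_pos: [0.5837, 0.3753, 0.1552]
orientation: [-3.096, -0.53, -0.001]
force: [0.4, -1.0, 2.6]
opening: 0.0275
gripper_force: 40.0
```

```bash
python3 -m inch '[0,0,15,0,0,0,0,40,0,0,0,0,80,0,0,0,0,120,0,0,0,0,150,0,0,0,0,150,0,0]'; python3 -m inch '[-40,-170,0,0,0,-40,-170,0,0,0,-40,-170,0,0,0,-40,-170,0,0,0,-40,-170,0,0,0,-40,-170,0,0,0]'; python3 - <<'E'
from plant import read_camera,robot
from h import *
m=[]
p=robot.read_state()["tool_pos"];print(p)
for n in("top","side"):
    c=read_camera(n);np.savez(f"{n}2.npz",**c);i=c["image"]
    g=proj(c,p+[0,0,-.09]).astype(int);print(n,g);x,y=max(g[0]-50,0),max(g[1]-75,0);print(x,y)
    m.append(cv2.resize(np.clip(i[y:y+150,x:x+100].astype(float)*1.5,0,255).astype(np.uint8),(400,600),interpolation=cv2.INTER_CUBIC))
cv2.imwrite("pics/g2.png",np.hstack(m))
E
```

```text
t: 4.2
tool_pos: [0.5857, 0.3765, 0.3146]
orientation: [-3.092, -0.529, -0.019]
force: [1.0, 0.6, 0.7]
opening: 0.0277
gripper_force: 40.0
t: 4.7
tool_pos: [0.5431, 0.2025, 0.3048]
orientation: [3.097, 0.524, 0.0]
force: [0.6, 0.5, -1.1]
opening: 0.0276
gripper_force: 40.0
[0.54312926 0.20250734 0.30475724]
top [198 184]
148 109
side [234 219]
184 144
```

View pics/g2.png

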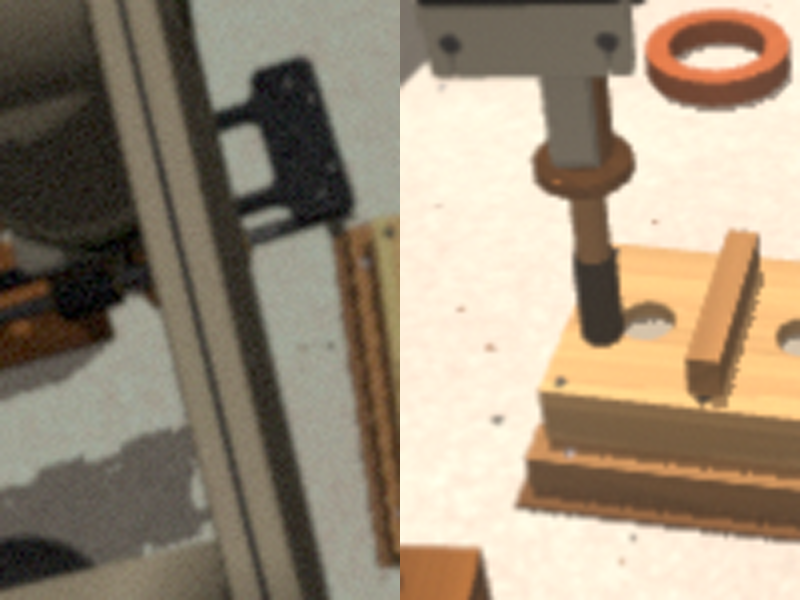

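The stick is held upright, with the black foot tip at side crop (604,335). I'll estimate the tip length from that.

```bash
python3 - <<'E'
from h import *
s=load("side2.npz");p=np.array([.5431,.2025,.3048])
for l in(.09,.10,.105,.11,.115,.12):
    q=proj(s,p+[0,0,-.015-l]);print(l,((q-[184,144])*4+[400,0]).round(1))
E
```

```text
0.09 [603.3 325. ]
0.1 [605.1 341.1]
0.105 [606.  349.1]
0.11 [607. 357.]
0.115 [607.9 364.8]
0.12 [608.7 372.5]
```

```bash
python3 -m inch '[52,-151,0,0,0,52,-151,0,0,0,52,-151,0,0,0,52,-151,0,0,0,52,-151,0,0,0,52,-151,-50,0,0,52,-151,-95,0,0,52,-151,-95,0,0,52,-151,-95,0,0]'; python3 - <<'E'
from plant import read_camera,robot
from h import *
m=[]
st=robot.read_state();p=st["tool_pos"];print(p,st["force"])
for n in("top","side"):
    c=read_camera(n);np.savez(f"{n}3.npz",**c);i=c["image"]
    g=proj(c,p+[0,0,-.12]).astype(int);x,y=max(g[0]-50,0),max(g[1]-75,0);print(x,y)
    m.append(cv2.resize(np.clip(i[y:y+150,x:x+100].astype(float)*1.5,0,255).astype(np.uint8),(400,600),interpolation=cv2.INTER_CUBIC))
    for l in (.105,.111,.117):print(l,((proj(c,p-[0,0,l])-[x,y])*4+[400*(n=="side"),0]).round())
cv2.imwrite("pics/g3.png",np.hstack(m))
E
```

```text
t: 5.55
tool_pos: [0.5925, 0.0556, 0.2042]
orientation: [-3.094, -0.532, 0.015]
force: [-0.3, 0.0, -1.2]
opening: 0.0275
gripper_force: 40.0
[0.59251669 0.05561372 0.20415217] [-0.2801746   0.02878698 -1.17142406]
220 102
0.105 [200. 297.]
0.111 [200. 300.]
0.117 [200. 302.]
196 144
0.105 [599. 281.]
0.111 [600. 289.]
0.117 [600. 297.]
```

View pics/g3.png

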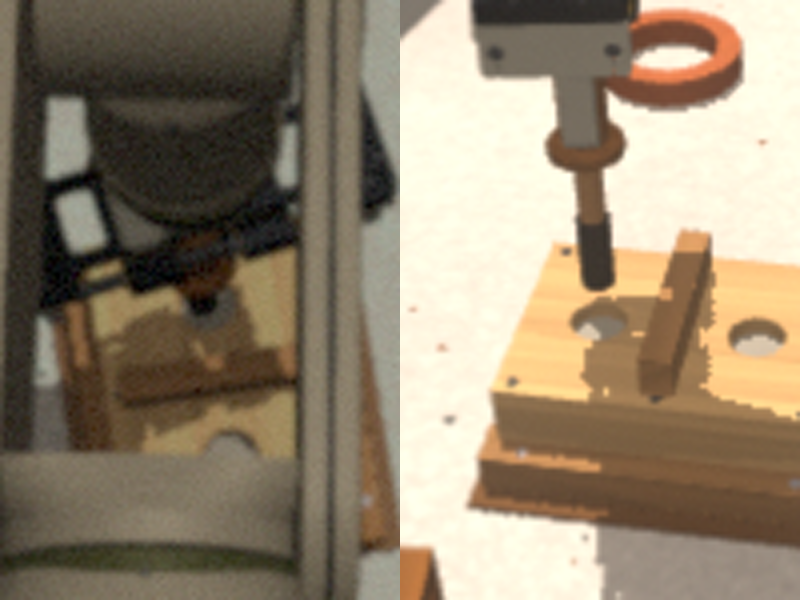

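```bash
python3 -m inch '[0,0,-12,0,0,0,0,-24,0,0,0,0,-32,0,0,0,0,-38,0,0,0,0,-38,0,0,0,0,-38,0,0]'; python3 -m inch '[0,0,-2,0,0,0,0,-4,0,0,0,0,-5,0,0,0,0,-5,0,0]'
```

```text
t: 6.15
tool_pos: [0.5951, 0.0541, 0.1712]
orientation: [-3.096, -0.529, 0.001]
force: [0.1, -0.0, -0.4]
opening: 0.0277
gripper_force: 40.0
t: 6.48
tool_pos: [0.5954, 0.0541, 0.1666]
orientation: [-3.097, -0.529, 0.0]
force: [0.2, -0.2, -0.6]
opening: 0.0271
gripper_force: 40.0
```

```bash
python3 -m inch '[0,0,-1,0,0,0,0,-2,0,0,0,0,-3,0,0,0,0,-3,0,0]'; python3 -m inch '[0,0,-1,0,0,0,0,-2,0,0,0,0,-3,0,0,0,0,-3,0,0]';python3 -m inch '[0,0,-1,0,0,0,0,-2,0,0,0,0,-3,0,0,0,0,-3,0,0]'
```

```text
t: 6.82
tool_pos: [0.5953, 0.0541, 0.1634]
orientation: [-3.097, -0.53, 0.001]
force: [-0.4, -0.3, -0.2]
opening: 0.0275
gripper_force: 40.0
t: 7.15
tool_pos: [0.596, 0.0541, 0.1622]
orientation: [3.096, 0.53, 0.003]
force: [-2.5, 0.4, 6.9]
opening: 0.0275
gripper_force: 40.0
t: 7.48
tool_pos: [0.5964, 0.0542, 0.1596]
orientation: [3.096, 0.53, 0.004]
force: [-1.4, 0.3, 8.2]
opening: 0.0274
gripper_force: 40.0
```

```bash
python3 -m inch '[0,0,-1,0,0,0,0,-2,0,0,0,0,-2,0,0]'; python3 -m inch '[0,0,30,0,0,0,0,70,0,0,0,0,70,0,0,-47,-8,70,0,0,-94,-16,70,0,0,-94,-16,70,0,0,-94,-16,70,0,0,-94,-16,50,0,0,-94,-16,25,0,0,-94,-16,12,0,0]'; python3 -m inch '[0,0,-1,0,0,0,0,-2,0,0,0,0,-2,0,0]';python3 -m inch '[0,0,-2,0,0,0,0,-4,0,0,0,0,-4,0,0]'
```

```text
t: 7.73
tool_pos: [0.5966, 0.0542, 0.1577]
orientation: [3.096, 0.53, 0.005]
force: [-2.4, 0.1, 7.9]
opening: 0.0278
gripper_force: 40.0
t: 8.57
tool_pos: [0.5016, 0.0382, 0.1659]
orientation: [-3.097, -0.53, 0.0]
force: [-0.5, 0.5, -0.3]
opening: 0.0275
gripper_force: 40.0
t: 8.82
tool_pos: [0.5022, 0.0382, 0.1665]
orientation: [3.096, 0.53, 0.001]
force: [0.7, 0.2, -0.6]
opening: 0.0277
gripper_force: 40.0
t: 9.07
tool_pos: [0.5024, 0.0381, 0.1626]
orientation: [3.096, 0.53, 0.003]
force: [0.6, 0.4, 0.3]
opening: 0.0276
gripper_force: 40.0
```

```bash
python3 -m inch '[0,0,-1,0,0,0,0,-2,0,0,0,0,-3,0,0,0,0,-4,0,0,0,0,-5,0,0,0,0,-5,0,0]'; python3 -m inch '[0,0,-1,0,0,0,0,-2,0,0,0,0,-3,0,0,0,0,-4,0,0,0,0,-4,0,0]'
```

```text
t: 9.57
tool_pos: [0.5023, 0.0381, 0.1583]
orientation: [3.096, 0.53, 0.004]
force: [-1.8, -0.8, 7.1]
opening: 0.0277
gripper_force: 40.0
t: 9.98
tool_pos: [0.5022, 0.038, 0.1544]
orientation: [3.096, 0.53, 0.003]
force: [-2.1, -0.4, 7.5]
opening: 0.0278
gripper_force: 40.0
```

```bash
python3 -m inch '[0,0,35,0,0,0,0,75,0,0,0,0,75,0,0,47,8,75,0,0,94,16,75,0,0,94,16,75,0,0,94,16,75,0,0,94,16,50,0,0,94,16,25,0,0,94,16,9,0,0]'; python3 -m inch '[0,0,-1,0,0,0,0,-3,0,0,0,0,-4,0,0,0,0,-5,0,0,0,0,-6,0,0,0,0,-7,0,0,0,0,-7,0,0]'; python3 -m inch '[0,0,-1,0,0,0,0,-2,0,0,0,0,-3,0,0,0,0,-4,0,0,0,0,-5,0,0,0,0,-6,0,0,0,0,-6,0,0]'
```

```text
t: 10.82
tool_pos: [0.594, 0.054, 0.1595]
orientation: [-3.096, -0.53, 0.003]
force: [0.7, 0.2, -2.0]
opening: 0.0279
gripper_force: 40.0
t: 11.4
tool_pos: [0.5962, 0.0541, 0.156]
orientation: [3.096, 0.53, 0.003]
force: [-0.3, -0.5, 4.5]
opening: 0.0275
gripper_force: 40.0
t: 11.98
tool_pos: [0.5968, 0.0541, 0.1508]
orientation: [3.096, 0.53, 0.005]
force: [-0.8, 0.4, 9.1]
opening: 0.0277
gripper_force: 40.0
```

```bash
python3 -m inch '[0,0,38,0,0,0,0,79,0,0,0,0,79,0,0,-47,-8,79,0,0,-94,-16,79,0,0,-94,-16,79,0,0,-94,-16,79,0,0,-94,-16,50,0,0,-94,-16,25,0,0,-94,-16,9,0,0]'; python3 -m inch '[0,0,-1,0,0,0,0,-3,0,0,0,0,-4,0,0,0,0,-5,0,0,0,0,-6,0,0,0,0,-7,0,0,0,0,-7,0,0]'; python3 -m inch '[0,0,-1,0,0,0,0,-2,0,0,0,0,-3,0,0,0,0,-4,0,0,0,0,-5,0,0,0,0,-5,0,0]'
```

```text
t: 12.82
tool_pos: [0.5017, 0.0382, 0.1559]
orientation: [-3.097, -0.529, -0.0]
force: [-0.2, -0.9, -1.4]
opening: 0.0271
gripper_force: 40.0
t: 13.4
tool_pos: [0.5026, 0.0381, 0.1524]
orientation: [3.096, 0.53, 0.004]
force: [-0.6, -0.6, 4.7]
opening: 0.0275
gripper_force: 40.0
t: 13.9
tool_pos: [0.5026, 0.0381, 0.1479]
orientation: [3.096, 0.53, 0.005]
force: [-2.4, -0.8, 9.1]
opening: 0.0277
gripper_force: 40.0
```

```bash
python3 -m inch '[0,0,40,0,0,0,0,82,0,0,0,0,82,0,0,47,8,82,0,0,94,16,82,0,0,94,16,82,0,0,94,16,82,0,0,94,16,50,0,0,94,16,25,0,0,94,16,9,0,0]'; python3 -m inch '[0,0,-1,0,0,0,0,-3,0,0,0,0,-4,0,0,0,0,-5,0,0,0,0,-6,0,0,0,0,-7,0,0,0,0,-7,0,0]'; python3 -m inch '[0,0,-1,0,0,0,0,-2,0,0,0,0,-3,0,0,0,0,-4,0,0,0,0,-5,0,0,0,0,-5,0,0]'
```

```text
t: 14.73
tool_pos: [0.5939, 0.054, 0.1524]
orientation: [-3.096, -0.53, 0.003]
force: [-0.6, 0.9, -1.4]
opening: 0.0275
gripper_force: 40.0
t: 15.32
tool_pos: [0.5962, 0.0541, 0.149]
orientation: [3.096, 0.53, 0.003]
force: [-0.7, -0.7, 4.2]
opening: 0.0277
gripper_force: 40.0
t: 15.82
tool_pos: [0.5966, 0.0541, 0.1447]
orientation: [3.096, 0.53, 0.005]
force: [-1.2, -0.4, 8.1]
opening: 0.0277
gripper_force: 40.0
```

```bash
python3 -m inch '[0,0,42,0,0,0,0,85,0,0,0,0,85,0,0,-47,-8,85,0,0,-94,-16,85,0,0,-94,-16,85,0,0,-94,-16,85,0,0,-94,-16,50,0,0,-94,-16,25,0,0,-94,-16,9,0,0]'; python3 -m inch '[0,0,-1,0,0,0,0,-3,0,0,0,0,-4,0,0,0,0,-5,0,0,0,0,-6,0,0,0,0,-7,0,0,0,0,-7,0,0]'; python3 -m inch '[0,0,-1,0,0,0,0,-2,0,0,0,0,-3,0,0,0,0,-4,0,0,0,0,-4,0,0]'
```

```text
t: 16.65
tool_pos: [0.5014, 0.0382, 0.1495]
orientation: [-3.096, -0.529, 0.001]
force: [0.1, 0.2, -0.4]
opening: 0.0279
gripper_force: 40.0
t: 17.23
tool_pos: [0.5025, 0.0381, 0.1462]
orientation: [3.096, 0.53, 0.004]
force: [-0.3, 0.0, 5.4]
opening: 0.0277
gripper_force: 40.0
t: 17.65
tool_pos: [0.5027, 0.0381, 0.1428]
orientation: [3.096, 0.53, 0.005]
force: [-1.5, -0.2, 9.0]
opening: 0.0277
gripper_force: 40.0
```

```bash
python3 -m inch '[0,0,43,0,0,0,0,86,0,0,0,0,86,0,0,47,8,86,0,0,94,16,86,0,0,94,16,86,0,0,94,16,86,0,0,94,16,50,0,0,94,16,25,0,0,94,16,9,0,0]'; python3 -m inch '[0,0,-1,0,0,0,0,-3,0,0,0,0,-4,0,0,0,0,-5,0,0,0,0,-6,0,0,0,0,-7,0,0,0,0,-8,0,0,0,0,-8,0,0]'; python3 -m inch '[0,0,-1,0,0,0,0,-2,0,0,0,0,-3,0,0,0,0,-3,0,0]'
```

```text
t: 18.48
tool_pos: [0.5936, 0.054, 0.1469]
orientation: [-3.096, -0.53, 0.005]
force: [0.6, 0.4, -1.8]
opening: 0.0276
gripper_force: 40.0
t: 19.15
tool_pos: [0.5963, 0.0541, 0.1433]
orientation: [3.096, 0.53, 0.004]
force: [-1.9, -0.6, 5.6]
opening: 0.0277
gripper_force: 40.0
t: 19.48
tool_pos: [0.5966, 0.0541, 0.141]
orientation: [3.096, 0.53, 0.005]
force: [-1.2, 0.5, 7.6]
opening: 0.0274
gripper_force: 40.0
```

```bash
python3 -m inch '[0,0,44,0,0,0,0,88,0,0,0,0,88,0,0,-47,-8,88,0,0,-94,-16,88,0,0,-94,-16,88,0,0,-94,-16,88,0,0,-94,-16,50,0,0,-94,-16,25,0,0,-94,-16,8,0,0]'; python3 -m inch '[0,0,-1,0,0,0,0,-3,0,0,0,0,-4,0,0,0,0,-5,0,0,0,0,-6,0,0,0,0,-7,0,0,0,0,-7,0,0]'; python3 -m inch '[0,0,-1,0,0,0,0,-2,0,0,0,0,-3,0,0,0,0,-3,0,0]'
```

```text
t: 20.32
tool_pos: [0.5015, 0.0382, 0.1447]
orientation: [-3.096, -0.53, 0.001]
force: [-0.8, 0.9, -1.6]
opening: 0.0276
gripper_force: 40.0
t: 20.9
tool_pos: [0.5025, 0.0381, 0.1411]
orientation: [3.096, 0.53, 0.004]
force: [-0.6, 0.5, 4.8]
opening: 0.0279
gripper_force: 40.0
t: 21.23
tool_pos: [0.5021, 0.0381, 0.1376]
orientation: [3.096, 0.53, 0.003]
force: [-0.2, -1.1, -0.9]
opening: 0.0275
gripper_force: 40.0
```

B has come free (the force is gone), so I'll free A next.

```bash
python3 -m inch '[0,0,45,0,0,0,0,90,0,0,0,0,90,0,0,47,8,90,0,0,94,16,90,0,0,94,16,90,0,0,94,16,90,0,0,94,16,50,0,0,94,16,25,0,0,94,16,8,0,0]'; python3 -m inch '[0,0,-1,0,0,0,0,-3,0,0,0,0,-4,0,0,0,0,-5,0,0,0,0,-6,0,0,0,0,-7,0,0,0,0,-7,0,0]'; python3 -m inch '[0,0,-1,0,0,0,0,-2,0,0,0,0,-3,0,0,0,0,-3,0,0]'
```

```text
t: 22.07
tool_pos: [0.5933, 0.054, 0.1415]
orientation: [-3.096, -0.53, 0.006]
force: [-0.3, -0.7, -2.5]
opening: 0.0275
gripper_force: 40.0
t: 22.65
tool_pos: [0.5958, 0.0541, 0.1383]
orientation: [3.096, 0.53, 0.002]
force: [0.0, 0.3, -1.0]
opening: 0.0276
gripper_force: 40.0
t: 22.98
tool_pos: [0.5952, 0.0541, 0.1343]
orientation: [-3.097, -0.53, 0.001]
force: [0.3, 0.5, -1.4]
opening: 0.0271
gripper_force: 40.0
```

```bash
python3 -m inch '[0,0,-1,0,0,0,0,-2,0,0,0,0,-2,0,0]'; python3 -m inch '[0,0,-1,0,0,0,0,-2,0,0,0,0,-2,0,0]'
```

```text
t: 23.23
tool_pos: [0.5958, 0.0541, 0.1337]
orientation: [3.096, 0.53, 0.001]
force: [-1.4, 0.8, 5.7]
opening: 0.0278
gripper_force: 40.0
t: 23.48
tool_pos: [0.5964, 0.0542, 0.1336]
orientation: [3.096, 0.53, 0.004]
force: [-5.4, -0.5, 16.2]
opening: 0.027
gripper_force: 40.0
```

```bash
python3 -m inch '[0,0,45,0,0,0,0,92,0,0,0,0,92,0,0,-47,-8,92,0,0,-94,-16,92,0,0,-94,-16,92,0,0,-94,-16,92,0,0,-94,-16,50,0,0,-94,-16,25,0,0,-94,-16,10,0,0]'; python3 -m inch '[0,0,-2,0,0,0,0,-5,0,0,0,0,-6,0,0,0,0,-7,0,0,0,0,-8,0,0,0,0,-8,0,0]'
```

```text
t: 24.32
tool_pos: [0.5009, 0.0382, 0.1378]
orientation: [-3.096, -0.529, 0.003]
force: [-0.3, -0.4, -1.4]
opening: 0.0273
gripper_force: 40.0
t: 24.82
tool_pos: [0.5023, 0.0381, 0.1337]
orientation: [3.096, 0.53, 0.003]
force: [1.0, -1.2, 0.5]
opening: 0.0275
gripper_force: 40.0
```

```bash
python3 -m inch '[0,0,40,0,0,0,0,80,0,0,0,0,120,0,0,0,0,150,0,0,0,0,172,0,0,6,25,172,0,0,12,50,172,0,0,20,85,172,0,0,30,123,172,0,0,40,163,172,0,0]'; python3 -m inch '[10,40,0,0,0,20,80,0,0,0,30,120,0,0,0,38,155,0,0,0,42,174,0,0,0,42,174,0,0,0,42,174,0,0,0,42,174,0,0,0]'; python3 - <<'E'
from plant import read_camera,robot
from h import *
p=robot.read_state()["tool_pos"];print(p)
m=[]
for n in("top","side"):
    c=read_camera(n);i=c["image"];g=proj(c,p+[0,0,-.12]).astype(int);x,y=max(g[0]-50,0),max(g[1]-75,0)
    m.append(cv2.resize(np.clip(i[y:y+150,x:x+100].astype(float)*1.5,0,255).astype(np.uint8),(400,600),interpolation=cv2.INTER_CUBIC))
    for l in (.108,):print(n,((proj(c,p-[0,0,l])-[x,y])*4+[400*(n=="side"),0]).round())
cv2.imwrite("pics/g4.png",np.hstack(m))
E
```

```text
t: 25.65
tool_pos: [0.5419, 0.2024, 0.3057]
orientation: [-3.097, -0.528, -0.003]
force: [0.4, -0.7, -0.8]
opening: 0.0275
gripper_force: 40.0
t: 26.32
tool_pos: [0.5835, 0.3746, 0.3049]
orientation: [3.096, 0.529, 0.0]
force: [0.5, 0.3, -1.2]
opening: 0.0277
gripper_force: 40.0
[0.58352551 0.37460953 0.30485776]
top [195. 296.]
side [597. 283.]
```

View pics/g4.png

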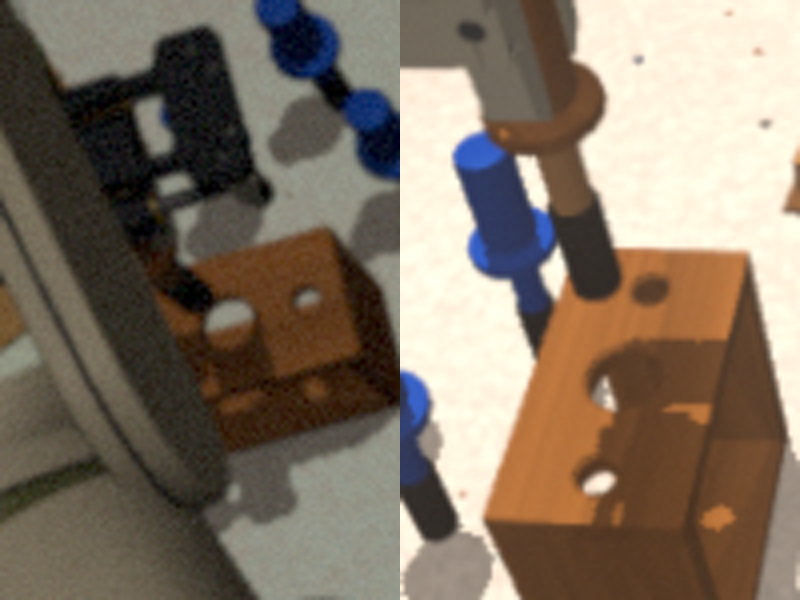

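The tip is where predicted, at side crop (596,283), and the rack's hole is below it at (625,378). I'll lower the stick in.

```bash
python3 -m inch '[0,0,-20,0,0,0,0,-40,0,0,0,0,-55,0,0,0,0,-62,0,0,0,0,-70,0,0,0,0,-78,0,0,0,0,-84,0,0,0,0,-84,0,0]'; python3 -m inch '[0,0,-15,0,0,0,0,-30,0,0,0,0,-45,0,0,0,0,-57,0,0,0,0,-62,0,0,0,0,-64,0,0,0,0,-64,0,0]'
```

```text
t: 27.08
tool_pos: [0.5831, 0.3747, 0.2196]
orientation: [3.096, 0.529, -0.002]
force: [-0.6, 0.3, -0.9]
opening: 0.0275
gripper_force: 40.0
t: 27.67
tool_pos: [0.5835, 0.3752, 0.1567]
orientation: [3.097, 0.53, -0.0]
force: [1.0, -0.3, -0.7]
opening: 0.0271
gripper_force: 40.0
```

```bash
python3 -m inch '[0,0,-1,0,0,0,0,-2,0,0,0,0,-2,0,0]'; python3 -m inch '[0,0,0,0,20,0,0,0,0,45,0,0,0,0,65,0,0,0,0,65,0,0,0,0,65,0,0,0,0,65]';  python3 -m inch '[0,0,15,0,65,0,0,40,0,65,0,0,80,0,65,0,0,120,0,65,0,0,120,0,65]'
```

```text
t: 27.92
tool_pos: [0.5838, 0.3753, 0.1555]
orientation: [-3.096, -0.53, -0.002]
force: [-0.3, 0.6, -0.7]
opening: 0.0275
gripper_force: 40.0
t: 28.42
tool_pos: [0.5835, 0.3751, 0.1547]
orientation: [-3.097, -0.53, -0.0]
force: [-0.7, 0.2, 0.5]
opening: 0.0562
gripper_force: 0.0
t: 28.83
tool_pos: [0.5863, 0.3767, 0.286]
orientation: [-3.092, -0.529, -0.021]
force: [1.2, 0.7, 1.7]
opening: 0.0605
gripper_force: 0.0
```

```bash
python3 -m inch '[-3,-20,0,7,65,-7,-55,0,14,65,-10,-90,0,21,65,-14,-125,0,28,65,-18,-160,0,35,65,-22,-195,0,42,65,-26,-230,0,49,65,-30,-265,0,56,65,-33,-300,0,63,65,-35,-329,0,70,65]'; python3 -m inch '[0,0,0,7,60,0,0,-30,10.7,60,0,0,-65,10.7,60,0,0,-100,10.7,60,0,0,-135,10.7,60,0,0,-145,10.7,60,0,0,-145,10.7,60,0,0,-145,10.7,60]'; python3 - <<'E'
from plant import read_camera,robot
from h import *
p=robot.read_state()["tool_pos"];print(p)
m=[]
for n,o in(("top",0),("side",1)):
    c=read_camera(n);i=c["image"];g=proj(c,p+[0,0,-.03]).astype(int);x,y=max(g[0]-50,0),max(g[1]-75,0)
    m.append(cv2.resize(np.clip(i[y:y+150,x:x+100].astype(float)*1.5,0,255).astype(np.uint8),(400,600),interpolation=cv2.INTER_CUBIC))
    print(n,x,y,((proj(c,p)-[x,y])*4+[400*o,0]).round(),((proj(c,[p[0],p[1],.096])-[x,y])*4+[400*o,0]).round())
cv2.imwrite("pics/g5.png",np.hstack(m))
E
```

```text
t: 29.67
tool_pos: [0.548, 0.0439, 0.2748]
orientation: [2.226, 2.215, 0.0]
force: [0.5, -1.0, 0.0]
opening: 0.0605
gripper_force: 0.0
t: 30.33
tool_pos: [0.5487, 0.0461, 0.1306]
orientation: [2.017, 2.408, 0.0]
force: [-0.2, -0.2, 0.4]
opening: 0.056
gripper_force: 0.0
[0.54871768 0.04610481 0.13058408]
top 223 119 [201. 291.] [202. 303.]
side 214 140 [601. 260.] [603. 307.]
```

View pics/g5.png

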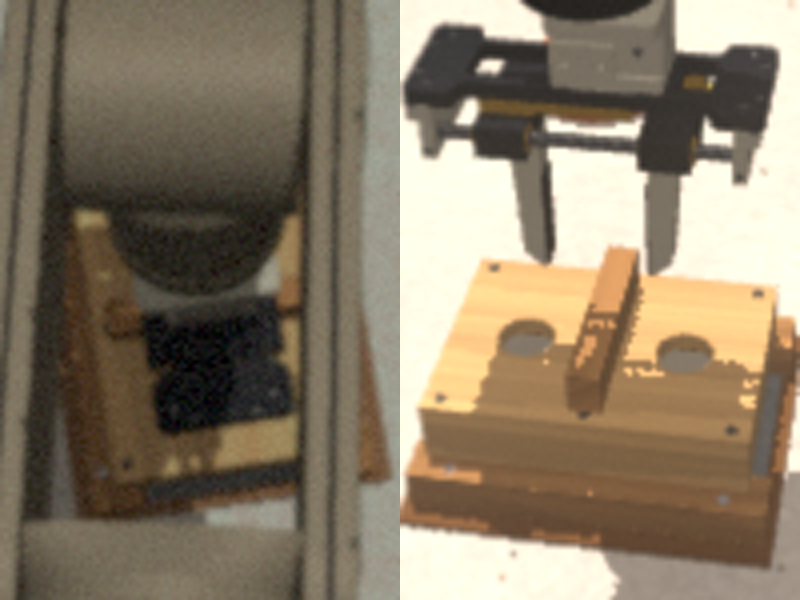

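Both fingers straddle the cleat, with its top centre at side crop (605,315). I'll descend and grip.

```bash
python3 -m inch '[0,0,-20,0,60,0,0,-40,0,60,0,0,-50,0,60,0,0,-56,0,60,0,0,-56,0,60,0,0,-56,0,60]'; python3 -m inch '[0,0,0,0,40,0,0,0,0,15,0,0,0,0,0,0,0,0,0,0,0,0,0,0,0,0,0,0,0,0,0,0,0,0,0]' 55; python3 -m inch '[0,0,3,0,0,0,0,6,0,0,0,0,10,0,0,0,0,20,0,0,0,0,30,0,0,0,0,30,0,0]'
```

```text
t: 30.93
tool_pos: [0.5491, 0.0461, 0.0748]
orientation: [2.016, 2.408, 0.001]
force: [0.2, 0.2, 1.5]
opening: 0.0558
gripper_force: 0.0
t: 31.52
tool_pos: [0.5488, 0.0461, 0.0738]
orientation: [2.017, 2.408, 0.001]
force: [1.5, 0.5, -0.2]
opening: 0.0196
gripper_force: 55.0
t: 32.02
tool_pos: [0.5502, 0.0461, 0.1068]
orientation: [2.015, 2.406, 0.004]
force: [1.0, -0.5, -6.2]
opening: 0.0197
gripper_force: 55.0
```

```bash
python3 -m inch '[0,0,15,0,0,-3,-15,25,0,0,-8,-40,25,0,0,-14,-70,25,0,0,-20,-100,25,0,0,-26,-130,25,0,0,-32,-160,25,0,0,-38,-190,25,0,0,-44,-220,25,0,0,-48,-240,25,0,0]'; python3 -m inch '[0,-6,0,0,0,0,-6,-10,0,0,0,-6,-30,0,0,0,-6,-50,0,0,0,-6,-65,0,0,0,-6,-75,0,0,0,-6,-75,0,0,0,-6,-75,0,0]'; python3 - <<'E'
from plant import read_camera,robot
from h import *
p=robot.read_state()["tool_pos"];print(p)
c=read_camera("side");cv2.imwrite("pics/g6.png",cv2.resize(c["image"][110:410,120:520],(800,600),interpolation=cv2.INTER_CUBIC))
E
```

```text
t: 32.85
tool_pos: [0.4999, -0.1967, 0.1292]
orientation: [2.017, 2.406, -0.001]
force: [1.0, 0.0, -7.3]
opening: 0.0199
gripper_force: 55.0
t: 33.52
tool_pos: [0.5002, -0.1989, 0.0531]
orientation: [-2.015, -2.408, 0.0]
force: [0.7, 0.7, -6.6]
opening: 0.0196
gripper_force: 55.0
[ 0.50021118 -0.19888339  0.05311117]
```

View pics/g6.png

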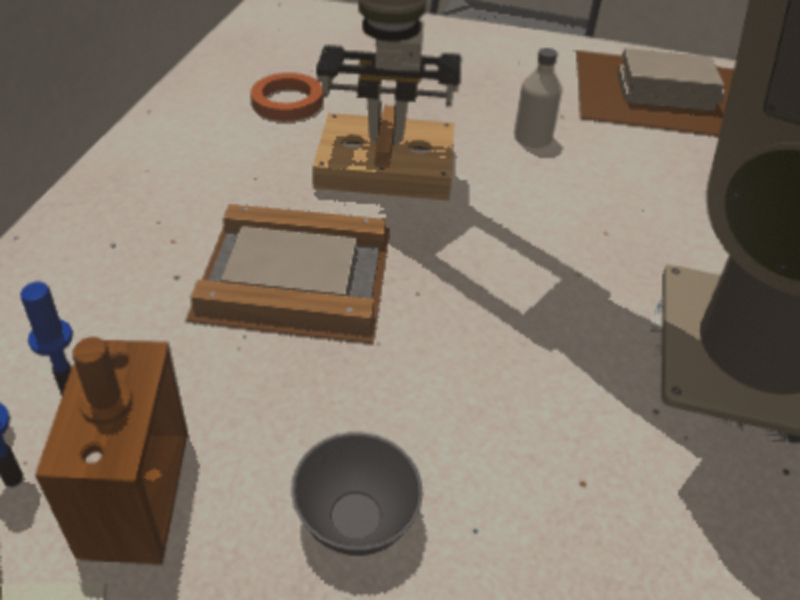

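The tile lies flat on the felt at (290,260), the stick is in its rack at (100,380), and the mould at (385,160) hangs about 9 mm above bare table. I'll lower it slowly.

```bash
python3 -m inch '[0,0,-2,0,0,0,0,-4,0,0,0,0,-6,0,0,0,0,-7,0,0,0,0,-8,0,0,0,0,-8,0,0]'; python3 -m inch '[0,0,-0.5,0,0,0,0,-1,0,0,0,0,-1.5,0,0,0,0,-2,0,0,0,0,-2,0,0]'
```

```text
t: 34.07
tool_pos: [0.5003, -0.1999, 0.0455]
orientation: [-2.017, -2.408, 0.0]
force: [-0.6, 0.6, -7.8]
opening: 0.0199
gripper_force: 55.0
t: 34.48
tool_pos: [0.5005, -0.2, 0.0439]
orientation: [2.017, 2.408, 0.0]
force: [-1.6, 0.1, -3.7]
opening: 0.0194
gripper_force: 55.0
```

```bash
python3 -m inch '[0,0,-0.5,0,0,0,0,-1,0,0,0,0,-1,0,0]'; python3 -m inch '[0,0,0,0,25,0,0,0,0,40,0,0,0,0,55,0,0,0,0,55,0,0,0,0,55,0,0,0,0,55]'; python3 -m inch '[0,0,15,0,55,0,0,50,0,55,0,0,90,0,55,0,0,130,0,55,0,0,160,0,55,0,0,160,0,55,0,0,160,0,55]'; python3 - <<'E'
from plant import read_camera,robot
from h import *
s=robot.read_state();print(s["tool_pos"],s["force"])
c=read_camera("side");cv2.imwrite("pics/g7.png",cv2.resize(c["image"][110:410,120:520],(800,600),interpolation=cv2.INTER_CUBIC))
E
```

```text
t: 34.73
tool_pos: [0.5006, -0.2, 0.0439]
orientation: [2.017, 2.408, 0.0]
force: [-5.7, 1.5, 5.2]
opening: 0.0193
gripper_force: 55.0
t: 35.23
tool_pos: [0.5006, -0.2, 0.0427]
orientation: [2.017, 2.408, 0.0]
force: [-0.5, -0.2, 0.1]
opening: 0.0499
gripper_force: 0.0
t: 35.82
tool_pos: [0.502, -0.2007, 0.2055]
orientation: [2.014, 2.404, 0.002]
force: [-0.9, 0.1, -0.9]
opening: 0.0511
gripper_force: 0.0
[ 0.50204033 -0.2006991   0.20552273] [-0.88753532  0.08920555 -0.94992868]
```

View pics/g7.png

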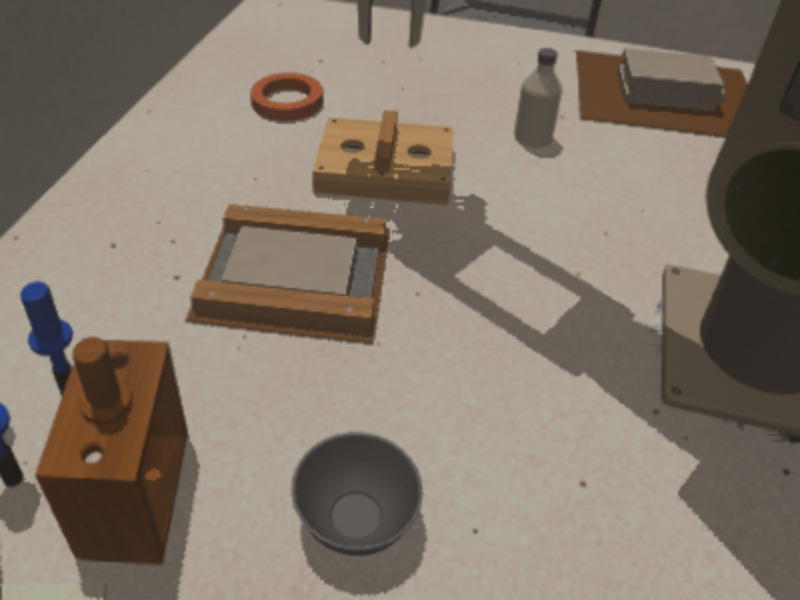

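The mould lies flat on the bare table at (385,160) and the gripper is clear of it. The tile, stick and bystanders are in place, so I'm handing in.

```bash
python3 -c "
from plant import job
print(job.close_job())"
```

```text
the job is handed in; nothing more can be done
None
```

The job is handed in at about 36 s: the tile lies flat on the felt, the stick hangs in its rack, the empty mould stands flat on the bare table, and the bowl, tape and glue bottle were not touched; the verdict was not shown.

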